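# Hold the dial sight over the watch that is due

### The job

Two watches are clamped in holders on the watchmaker's bench; the red marker stands beside the one due for checking, the green one beside the one already done. Pick the brass dial sight up by its black grip, carry it over the rack of jars and finish still holding it, level and still, about 1 cm above the glass of the red-marked watch: lens centred on the dial, arm pointing the same way as the winding crown and the brass end of its holder. Never touch either watch or holder, and leave the markers, the jars and everything else on the bench where they are.

Things in the scene. Friction and masses are not known exactly. Their poses are not given: they have to be found in the camera images.
- sight: Loose brass dial sight, 120 g, flat on the bench right (-y) of the rack. Lens ring 54 mm diameter, 8 high; flat arm 12 wide, 6 thick runs along +x to a heavy foot 34 x 34 x 8 centred 75 mm from the lens centre, under an upright black grip 22 (x) x 16 (y) mm, top 70 mm above the underside. Origin: lens centre, underside; x from lens to grip, z up.
- sight_grip (a point): Point on the axis of the sight's black grip to take hold of from above: 75 mm from the lens centre along the sight's x, 58 mm above its underside, 12 mm below the grip's top. Axes as the sight's.
- holder_a: Dark steel holder, fixed, left of the rack and nearer it; base 70 (x) x 58 (y) x 14 mm; two aluminium jaws clamp a steel watch, 38 mm diameter, white dial, glass (the highest point) 31 mm above the bench. Brass crown points along +x (so does the base's brass end strip), to 25 mm from the dial centre, 22 mm above the bench. Origin: centre of the underside, under the dial centre; z up.
- holder_b: A second holder with a watch, exactly like holder_a, farther to the robot's left.
- dial_a (a point): Centre of the glass of the watch in holder_a, 31.5 mm above the bench; axes as the holder's.
- dial_b (a point): Centre of the glass of the watch in holder_b, 31.5 mm above the bench; axes as the holder's.
- tag_red: Loose red plastic marker, a disc of 24 mm diameter with a small knob, 18 mm high in all. It stands on the bench about 58 mm from the dial centre of one of the holders, on the robot's side: that watch is due for checking. Origin: centre of the underside.
- tag_green: Loose green marker of the same shape beside the other holder: that watch is done.
- rack: Fixed low wooden rack, 420 mm (x) x 78 mm (y), walls 35 mm high, floor 6 mm, that crosses the bench between the sight and the holders and carries three jars. Origin: centre of the underside; x along its length.
- jar0: Loose glass jar in the rack, at its robot end: 58 mm diameter (lid 61 mm), 93 mm high to the top of its brass knob; the top is 99 mm above the bench. Origin: centre of its underside.
- jar1: The same jar in green glass, in the middle of the rack.
- jar2: The same jar in amber glass, at the rack's far end.
- blower: Loose red rubber-look dust blower standing on its base at the back left of the bench, 66 mm diameter, 100 mm high. Origin: centre of its underside.
- partsbox: Loose blue parts box with a clear lid, 70 x 95 x 36 mm, at the back right. Origin: centre of its underside.
Not all that is in view belongs to the job. Leave any orange look-alike of the holder_b alone.

How it is judged:
On the way, in this order (a step that is already met when the one before it is completed fails the run):
1. the sight is picked up in the gripper (height (world z) of sight above 0.03 m and contact force between the fingers and sight above 1 N), for 0.1 s.
2. the sight passes above the rack of jars (height (world z) of sight above 0.09 m and y of sight in the frame of rack between -0.06 and 0.06 m and x of sight in the frame of rack between -0.24 and 0.24 m), for 0.02 s.
At the end, for the whole second after the job is handed in: The fingers hold the sight, still and free of all else, over the red-marked watch: lens within 7 mm of the dial centre, underside 4 to 18 mm above the glass, arm within 0.2 rad of the crown's direction, tilt under 0.12 rad (((horizontal distance between tag_red and dial_a below 0.09 m and horizontal distance between sight and dial_a below 0.007 m and z of sight in the frame of dial_a between 0.004 and 0.018 m and angle between the x axis of sight and the x axis of holder_a, either way round below 0.2 rad and x of sight_grip in the frame of holder_a above 0.05 m) or (horizontal distance between tag_red and dial_b below 0.09 m and horizontal distance between sight and dial_b below 0.007 m and z of sight in the frame of dial_b between 0.004 and 0.018 m and angle between the x axis of sight and the x axis of holder_b, either way round below 0.2 rad and x of sight_grip in the frame of holder_b above 0.05 m)) and angle between sight's own z axis and vertical below 0.12 rad and linear speed of sight below 0.02 m/s and contact force between the fingers and sight above 1 N and contact force between sight and holder_a below 0.05 N and contact force between sight and holder_b below 0.05 N and contact force between sight and rack below 0.05 N and contact force between sight and tag_red below 0.05 N and contact force between sight and tag_green below 0.05 N); the arm keeps its last pose, push and grip.
It fails at once if a watch or holder is touched (contact force between any of the fingers, the arm, sight and holder_a above 0.5 N or contact force between any of the fingers, the arm, sight and holder_b above 0.5 N).
It fails at once if a marker is moved (distance of any of tag_red, tag_green from where it was at the start of the episode above 0.015 m).
It fails at once if a jar is moved or tipped (distance of any of jar0, jar1, jar2 from where it was at the start of the episode above 0.02 m or angle between any of jar0, jar1, jar2's own z axis and vertical above 0.3 rad).
It fails at once if the blower or the parts box is moved (distance of any of blower, partsbox from where it was at the start of the episode above 0.02 m).
It also fails if it takes over 42 s, if anything falls off the work surface, if the arm or the gripper's body presses on something with over 40 N, if the wrist force passes 120 N, or if a joint passes its speed limit or range.

### The arm

A 6-joint arm with a two-finger parallel gripper is mounted at the origin on the work surface. World frame = base frame: x ahead of the robot, y to its left, z up, the work surface at z = 0. Lengths are in m, angles in rad, forces in N, time in s.
With the tool pointing down it reaches from about 0.375 to 0.9 m from the base axis. Payload 3.1 kg.
Tool frame: the origin (TCP) lies at the very end of the fingers, on their centre line; the grasp point (between the pads) lies 19 mm behind it; z points along the fingers, y is the line along which they close (so a half turn about z gives the same grasp; the last joint's range is limited). The gripper opens to 85 mm and grips with 20 to 120 N. Pads are 22 mm wide; open, the fingers measure 114 mm over their backs; the gripper's body (76 mm by 85 mm) begins 54 mm behind the grasp point. The pads swing forward as they close: fully open they stand 13 mm farther back than shut.
Start: joints at [-1.49, 0.527, 1.433, -0, 1.181, -0.178], TCP at [0.161, -0.604, 0.231] pointing down, gripper open.
Joint ranges: [-3.08, 3.08], [-0.75, 2.2], [0.22, 2.44], [-1.43, 4.57], [0, 2.65], [-2.85, 2.85]. Speed limits (rad/s): [2.79, 2.79, 3.14, 3.14, 3.14, 3.14].

### API

Orientations are given as a unit quaternion [x, y, z, w].
In Python, from station import sense, snapshot, camera_params, sign_off gives the robot as it stands.
- The arm moves only by the shell command python3 -m handwheel 'ROWS' [OPENING] [FORCE]. ROWS is JSON, a list that holds one entry, the list of rows, each a list of 4 numbers: the shift along the tool's x, y, z in units of 25 mm (1.0 is 25 mm), then the turn about the tool's z in units of 6 degrees (1.0 is 6 degrees). A call has 1 to 20 rows; each row shifts and turns the commanded pose from where the row before left it, along the tool's axes as they then stand; what a row does not reach is not made up. A row lasts 1/8 s, in which the tool goes at most 62.5 mm and 10.7 degrees, less where a joint would pass 70% of its speed; a pose out of reach is approached as far as the arm can. A call is refused whole if a number of a shift passes 1 or a number of a turn 1, either way. A call with a gripper value outside its range is refused whole. OPENING is the finger opening in mm, from 0 to 85.4, set as the call begins (- or left out, the last holds). The fingers move at their own pace and stop on an object; FORCE is the grip in N (left out, the last holds). Time passes only in rows, so rows that do not move let the fingers close. It gives the time, the measured TCP pose, the force, the opening and the grip force at its end, in the units of the state.
- sense(): the state, without advancing time (a new reading comes with each control period).
- snapshot(name): name is "scene" or "side" or "wrist"; returns (picture, depth): 384x512x3 uint8, red, green, blue; 384x512 float32, m along the optical axis (not along the pixel's ray), 0 where there is no reading.
- camera_params(name): a dict with "mtx" (3x3 intrinsics, pixels), "extrinsics" (4x4, takes a point from camera to world coordinates); the wrist camera has in their place "hand_eye" (4x4, takes a point from camera to tool coordinates, whose origin is the TCP and whose axes are the flange's). Camera axes: x right, y up, looking along -z (the intrinsics and any distortion apply to the point x, -y, -z); pixel columns grow to the right and rows downward; lengths in m; the calibration is good to about 2 mm. A picture is of the moment at which its call begins: read the wrist's pose just before it. camera_params takes no time and is no camera call.
- sign_off(): hands the job in; it is judged then, once.
The state is a dict: "t": time; "q": joint angles; "qd": joint speeds; "tau": joint torques, N m; "tcp_pos": TCP position; "tool_rot": TCP orientation; "force": force on the tool from outside, world axes, zero at the start; "ft_torque": the same for the moment, N m; "finger_gap": opening from 0.0 (shut) to 1.0 (fully open); "gripper_force": force on a finger pad.
Only numpy, scipy, OpenCV 4.12 (cv2) and the standard library are available. Lean on these libraries where they do the work, as an engineer would, in place of code of your own. Each camera call takes 0.05 s, during which the arm holds its last target. There are 200 camera calls.

## Working session

There is one attempt and no reset: what is moved stays moved. The work goes in short steps, Python scripts to look and compute and a shell command to move; the robot and the scene stay as the last step left them, time stands still between calls to the robot, and variables do not carry over. Pictures are saved under pics/ and viewed, at most 10 in all, crops included, and the job is handed in when it is done.

```bash
ls; mkdir -p pics; cat > h.py <<'E'
import numpy as np,cv2
from station import sense,snapshot,camera_params
from scipy.spatial.transform import Rotation as R
def shot(n):
    s=sense(); im,d=snapshot(n); p=camera_params(n); K=np.array(p["mtx"])
    if n=="wrist":
        T=np.eye(4);T[:3,:3]=R.from_quat(s["tool_rot"]).as_matrix();T[:3,3]=s["tcp_pos"];E=T@np.array(p["hand_eye"])
    else: E=np.array(p["extrinsics"])
    return np.array(im),np.array(d),K,E,p
def ray(u,v,K,E):
    c=np.linalg.inv(K)@np.array([u,v,1.0]); return E[:3,3],E[:3,:3]@np.array([c[0],-c[1],-c[2]])
def onz(u,v,z,K,E):
    o,r=ray(u,v,K,E); return o+r*(z-o[2])/r[2]
def cloud(d,K,E):
    v,u=np.mgrid[:d.shape[0],:d.shape[1]]
    c=np.stack([(u-K[0,2])/K[0,0]*d,-(v-K[1,2])/K[1,1]*d,-d],-1)
    return c@E[:3,:3].T+E[:3,3]
E
python3 - <<'E'
from h import *
print(sense())
o=[]
for n in("scene","side","wrist"):
    im,d,K,E,p=shot(n); print(n,p); np.savez(f"{n}0.npz",im=im,d=d,K=K,E=E)
    o.append(im)
cv2.imwrite("pics/a.png",cv2.resize(o[0],(800,600),interpolation=cv2.INTER_CUBIC)[:,:,::-1])
cv2.imwrite("pics/b.png",cv2.resize(np.hstack(o[1:]),(800,300),interpolation=cv2.INTER_AREA)[:,:,::-1])
E
```

```text
pics
{'t': 0.0, 'q': array([-1.48950596e+00,  5.28455104e-01,  1.43389973e+00,  1.34232951e-05,
        1.18137409e+00, -1.78507326e-01]), 'qd': array([ 7.90842849e-05, -3.36356532e-04,  7.72028315e-04, -2.89378471e-04,
       -1.13224807e-03, -7.63071450e-04]), 'tau': array([-1.56345282e-03, -4.42357028e+01, -1.78027028e+01, -2.38131697e-04,
        8.22710776e-03,  1.30556430e-06]), 'tcp_pos': array([ 0.16052256, -0.60330376,  0.23034122]), 'tool_rot': array([ 9.91574767e-01,  1.29531235e-01,  5.80990449e-05, -1.06657158e-03]), 'force': array([-0.07924015, -0.47295654,  0.09940489]), 'ft_torque': array([-0.06834387,  0.033468  , -0.01455212]), 'gripper_force': 0.0, 'finger_gap': 1.0008594869003948}
scene {'mtx': array([[367.19748845,   0.        , 254.14974217],
       [  0.        , 367.19748845, 188.3107542 ],
       [  0.        ,   0.        ,   1.        ]]), 'extrinsics': array([[ 0.87647553, -0.39525788,  0.27488517,  0.85485864],
       [ 0.48131529,  0.73269745, -0.48113411, -0.4298197 ],
       [-0.01123561,  0.55400871,  0.83243505,  0.95955201],
       [ 0.        ,  0.
[... 289 characters left out ...]
[-0.50985039, -0.54118176,  0.66871135,  0.73686465],
       [-0.01381935,  0.78238566,  0.62264091,  0.66980105],
       [ 0.        ,  0.        ,  0.        ,  1.        ]])}
wrist {'mtx': array([[270.21159948,   0.        , 255.96850369],
       [  0.        , 270.21159948, 188.92556193],
       [  0.        ,   0.        ,   1.        ]]), 'hand_eye': array([[-8.86676250e-04,  9.53827450e-01,  3.00353808e-01,
         7.72232946e-02],
       [ 9.99998755e-01,  1.23781516e-03, -9.78802088e-04,
        -3.32279960e-04],
       [-1.30539080e-03,  3.00352566e-01, -9.53827360e-01,
        -1.43455464e-01],
       [ 0.00000000e+00,  0.00000000e+00,  0.00000000e+00,
         1.00000000e+00]])}
```

View pics/a.png

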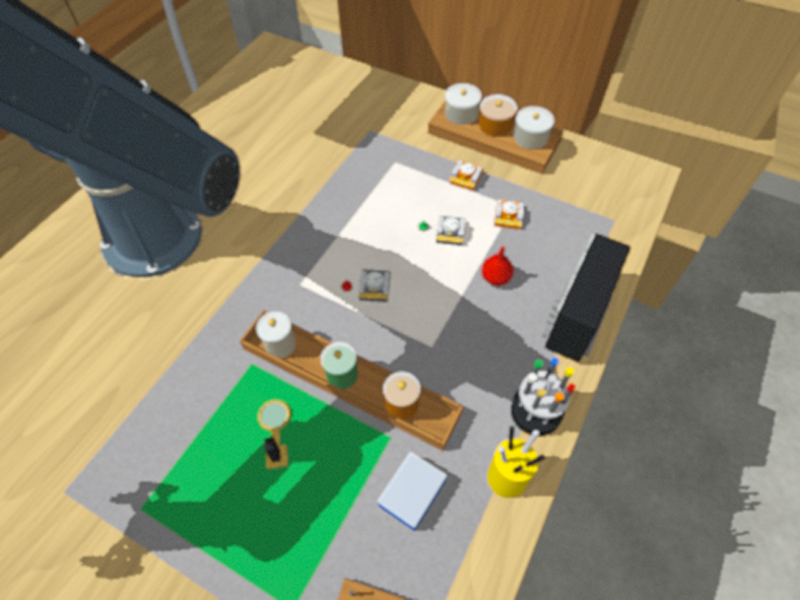

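View pics/b.png

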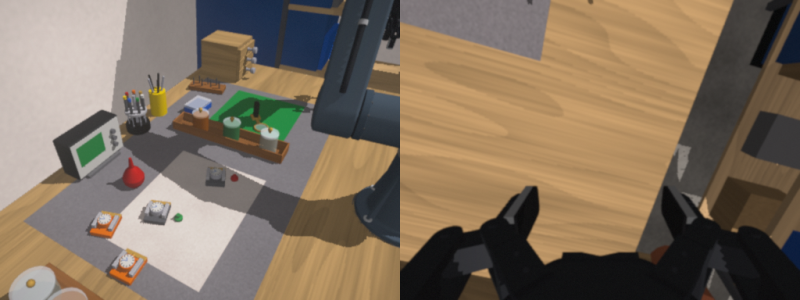

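The scene view (800x600) shows the sight on the green mat, with its lens at (274,415) and grip at (272,450). There are two grey holders, at (375,283) with the red marker at (347,286), and at (452,230) with the green marker at (423,226). The two orange look-alikes are at (465,175) and (510,212). The target is the grey holder at (375,283), nearer the rack, because the red marker stands beside it. I'll measure it and confirm in an enlarged crop.

```bash
cat > m.py <<'E'
from h import *
def comp(mask,W,name,minn=12):
    n,l,st,c=cv2.connectedComponentsWithStats(mask.astype(np.uint8))
    for i in range(1,n):
        if st[i,4]>=minn:
            q=W[l==i]; print(name,c[i].round(1),st[i,4],"med",np.median(q,0).round(4),"zmax",q[:,2].max().round(3))
for n in("scene","side"):
    z=np.load(n+"0.npz"); im,d,K,E=z["im"],z["d"],z["K"],z["E"]; W=cloud(d,K,E)
    hsv=cv2.cvtColor(im,cv2.COLOR_RGB2HSV); H,S,V=[hsv[...,i].astype(int) for i in range(3)]
    X,Y,Z=W[...,0],W[...,1],W[...,2]
    bench=(X>.25)&(X<.95)&(Y>-.6)&(Y<.6)&(d>0)
    print(n,"bench z",np.median(Z[bench]).round(4))
    comp(bench&((H<6)|(H>174))&(S>150)&(V>60),W,"red")
    comp(bench&(H>55)&(H<80)&(S>140)&(Y>0),W,"green")
    comp(bench&(Z>.008)&(Z<.2)&(X<.9),W,"raised",40)
E
python3 m.py
python3 - <<'E'
import numpy as np,cv2
a=np.load("scene0.npz")["im"];b=np.load("side0.npz")["im"]
c=lambda i,x,y,w,h,s:cv2.resize(i[y:y+h,x:x+w],None,fx=s,fy=s,interpolation=cv2.INTER_CUBIC)
o=np.vstack([np.hstack([c(a,200,130,100,75,4),c(b,190,190,133,100,3)[:300,:399]]),np.hstack([c(a,130,240,100,75,4),c(b,270,110,133,100,3)[:300,:399]])[:, :]]) if False else np.vstack([np.hstack([c(a,200,130,100,75,4),c(b,190,200,100,75,4)]),np.hstack([c(a,130,240,100,75,4),c(b,280,110,100,75,4)])])
cv2.imwrite("pics/c.png",o[:,:,::-1])
E
```

```text
scene bench z 0.0017
red [318.1 172.2] 299 med [0.6979 0.2411 0.0478] zmax 0.101
red [221.5 182.5] 24 med [0.4424 0.0881 0.0125] zmax 0.02
red [364.6 248.2] 14 med [0.9019 0.0168 0.1432] zmax 0.145
green [270.5 144.5] 12 med [0.5051 0.2996 0.0121] zmax 0.018
green [344.  232.8] 20 med [0.8436 0.0322 0.1431] zmax 0.146
raised [312.   92.3] 816 med [0.5307 0.5783 0.0324] zmax 0.045
raised [298.1 111.7] 256 med [0.5263 0.4693 0.0238] zmax 0.036
raised [325.6 136.5] 283 med [0.6567 0.4074 0.0247] zmax 0.036
raised [288.1 146.8] 297 med [0.5648 0.3073 0.0245] zmax 0.035
raised [373.6 190.1] 2082 med [0.8671 0.1886 0.1392] zmax 0.146
raised [318.4 172. ] 355 med [0.6983 0.2422 0.0466] zmax 0.101
raised [239.6 182.1] 360 med [0.4949 0.1084 0.0239] zmax 0.037
raised [222.4 239.3] 3133 med [ 0.5558 -0.0951  0.0365] zmax 0.102
raised [337.4 273.7] 2081 med [ 0.8692 -0.0168  0.0946] zmax 0.161
raised [175.4 288.6] 178 med [ 0.5236 -0.2653  0.0439] zmax 0.074
raised [263.6 313.8] 1207 med [ 0.749  -0.2103  0.0361] zmax 0.041
raised [232.3 378.8] 320 med [ 0.7488 -0.3683  0.0203] zmax 0.056
side 
[... 457 characters left out ...]

raised [293.3 167.4] 4470 med [ 0.5352 -0.067   0.0348] zmax 0.101
raised [327.4 141.9] 176 med [ 0.5138 -0.2549  0.0367] zmax 0.073
raised [114.2 185.6] 5071 med [0.8353 0.2669 0.1015] zmax 0.144
raised [169.9 224.8] 690 med [0.6805 0.2684 0.045 ] zmax 0.103
raised [275.6 225.9] 559 med [0.4826 0.13   0.0233] zmax 0.035
raised [299.4 227. ] 61 med [0.4365 0.0946 0.011 ] zmax 0.022
raised [200.5 271. ] 812 med [0.5531 0.329  0.0223] zmax 0.035
raised [134.4 286.6] 956 med [0.6436 0.4286 0.0218] zmax 0.037
raised [227.6 277.6] 78 med [0.4983 0.3074 0.0113] zmax 0.021
raised [163.1 340.3] 1316 med [0.514  0.4902 0.0219] zmax 0.036
raised [ 90.6 361.7] 796 med [0.5925 0.5831 0.0356] zmax 0.094
```

View pics/c.png

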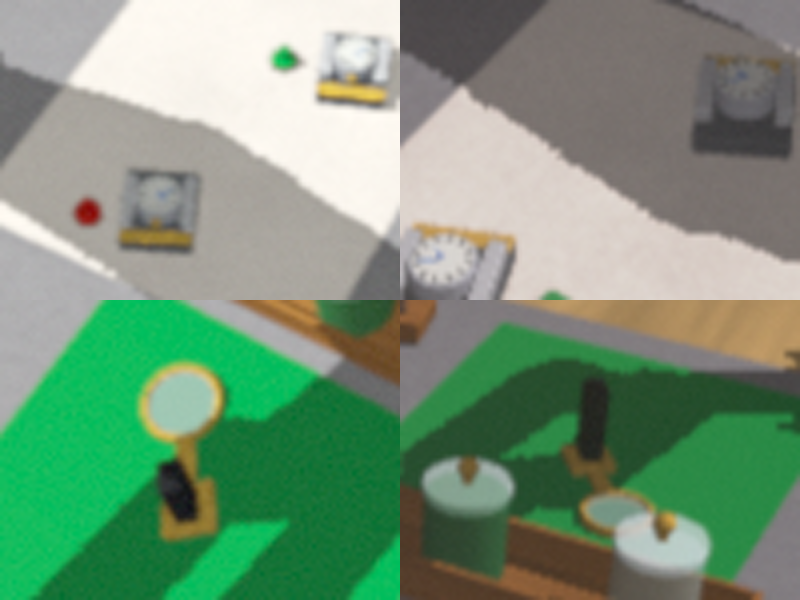

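The crop confirms it. The red disc at (88,212) stands beside the grey holder, whose dial is at (158,195) and whose brass strip runs along its lower edge at (157,240). The other grey holder has the green disc. Next I'll work out the sight pose and a first holder pose from both views.

```bash
cat > m2.py <<'E'
from h import *
lens=[];hold=[]
for n in("scene","side"):
    z=np.load(n+"0.npz"); im,d,K,E=z["im"],z["d"],z["K"],z["E"]; W=cloud(d,K,E)
    hsv=cv2.cvtColor(im,cv2.COLOR_RGB2HSV); H,S,V=[hsv[...,i].astype(int) for i in range(3)]
    X,Y,Z=W[...,0],W[...,1],W[...,2]
    # sight: black grip top and brass
    reg=(X>.4)&(X<.65)&(Y>-.36)&(Y<-.15)
    top=reg&(Z>.06)&(V<70); v,u=np.nonzero(top); print(n,"grip top",u.mean(),v.mean(),W[top].mean(0).round(4),onz(u.mean(),v.mean(),.068,K,E).round(4))
    br=reg&(H>10)&(H<32)&(S>90)&(Z<.03)&(Z>-.01)
    v,u=np.nonzero(br); P=np.array([onz(a,b,.008,K,E) for a,b in zip(u,v)]); print("brass",len(P),P.mean(0).round(4))
    if n=="scene":
        pass
    gl=reg&(H>30)&(H<100)&(S<90)&(V>110)&(Z<.03)
    nn,l,st,c=cv2.connectedComponentsWithStats(gl.astype(np.uint8)); 
    if nn>1:
        i=1+np.argmax(st[1:,4]); print("lens",c[i],st[i,4],onz(*c[i],.007,K,E).round(4))
    # holder_a
    reg=(X>.43)&(X<.57)&(Y>.05)&(Y<.18)
    br=reg&(H>10)&(H<32)&(S>110)&(Z>.006); v,u=np.nonzero(br); P=np.array([onz(a,b,.014,K,E) for a,b in zip(u,v)]); print("strip",len(P),P.mean(0).round(4))
    if len(P)>5:
        w,vv=np.linalg.eigh(np.cov(P[:,:2].T)); print("dir",vv[:,1],np.sqrt(w))
    al=reg&(Z>.008); rect=cv2.minAreaRect(W[al][:,:2].astype(np.float32)); print("rect",rect, W[al].mean(0).round(4))
    t=reg&(Z>.027); rect=cv2.minAreaRect(W[t][:,:2].astype(np.float32)); print("rect top",rect, W[t].mean(0).round(4))
s=sense(); print(R.from_quat(s["tool_rot"]).as_matrix().round(3))
E
python3 m2.py
```

```text
scene grip top 172.7719298245614 285.0175438596491 [ 0.5217 -0.2642  0.069 ] [ 0.5214 -0.264   0.068 ]
brass 207 [ 0.5042 -0.2394  0.008 ]
lens [174.8627451  265.43627451] 204 [ 0.4713 -0.205   0.007 ]
strip 55 [0.5    0.0917 0.014 ]
dir [-0.8889974  -0.45791223] [0.00388769 0.01445973]
rect ((0.4733661711215973, 0.11116094887256622), (0.09450234472751617, 0.07373937219381332), 24.6307373046875) [0.4906 0.1093 0.0218]
rect top ((0.4931553900241852, 0.11584986001253128), (0.0560627281665802, 0.0417824387550354), 29.352598190307617) [0.4926 0.1168 0.0306]
side grip top 328.0952380952381 132.8095238095238 [ 0.5161 -0.258   0.0675] [ 0.5158 -0.2572  0.068 ]
brass 126 [ 0.503  -0.2319  0.008 ]
lens [333.24390244 162.2195122 ] 82 [ 0.4726 -0.2077  0.007 ]
strip 0 nan
rect ((0.4708620309829712, 0.11094801127910614), (0.09347113221883774, 0.07343979924917221), 24.38489532470703) [0.4789 0.125  0.0216]
rect top ((0.48716169595718384, 0.11892040073871613), (0.05672461539506912, 0.041730765253305435), 24.42136573791504) [0.4868 0.1201 0.0305]
[[ 0.966  0.257 -0.   ]
 [ 0.257 -0.966  0.002]
 [ 0.    -0.002 -1.   ]]m2.py:20: RuntimeWarning: Mean of empty slice.
  br=reg&(H>10)&(H<32)&(S>110)&(Z>.006); v,u=np.nonzero(br); P=np.array([onz(a,b,.014,K,E) for a,b in zip(u,v)]); print("strip",len(P),P.mean(0).round(4))
  ret = ret.dtype.type(ret / rcount)
```

```bash
r='[0.867,-0.475,0,0]'; python3 -m handwheel '[[[0.867,-0.475,0,0],[0.867,-0.475,0,0],[0.867,-0.475,0,0],[0.867,-0.475,0,0],[0.867,-0.475,0,0],[0.867,-0.475,0,0],[0.867,-0.475,0,0],[0.867,-0.475,0,0],[0.867,-0.475,0,0],[0.867,-0.475,0,0],[0.867,-0.475,0,0],[0.867,-0.475,0,0],[0.867,-0.475,0,0],[0.867,-0.475,0,0],[0.867,-0.475,0,0],[0.867,-0.475,0,0],[0.867,-0.475,0,0],[0.867,-0.475,0,0],[0.867,-0.475,0,0],[0.867,-0.475,0,0]]]' 50 && python3 -m handwheel '[[[0,0,0,-0.96],[0,0,0,-0.96],[0,0,0,-0.96],[0,0,0,-0.96],[0,0,0,-0.96],[0,0,0,-0.96],[0,0,0,-0.96],[0,0,0,-0.96],[0,0,0,-0.96],[0,0,0,-0.96],[0,0,0,-0.96],[0,0,0,-0.96],[0,0,0,-0.96],[0,0,0,-0.96],[0,0,0,-0.96],[0,0,0,-0.96],[0,0,0,-0.96],[0,0,0,-0.96],[0,0,0,-0.96],[0,0,0,-0.96]]]' 
python3 - <<'E'
from h import *
im,d,K,E,p=shot("wrist"); np.savez("w1.npz",im=im,d=d,K=K,E=E); s=sense(); print(s["q"],s["t"],R.from_quat(s["tool_rot"]).as_matrix().round(3)); cv2.imwrite("pics/w1.png",im[:,:,::-1])
E
```

```text
t: 2.65
tcp_pos: [0.5193, -0.2611, 0.2315]
tool_rot: [0.992, 0.13, 0.0, 0.0]
force: [0.1, -0.1, -0.2]
finger_gap: 0.587
gripper_force: 0.0
t: 5.15
tcp_pos: [0.5187, -0.2617, 0.2315]
tool_rot: [0.42, 0.908, 0.0, 0.0]
force: [-0.3, -0.2, -0.1]
finger_gap: 0.586
gripper_force: 0.0
[-6.59543914e-01  4.67863262e-01  1.54546110e+00  7.28845540e-05
  1.12823175e+00 -1.36548154e+00] 5.2 [[-0.649  0.761  0.   ]
 [ 0.761  0.649  0.   ]
 [-0.     0.    -1.   ]]
```

View pics/w1.png

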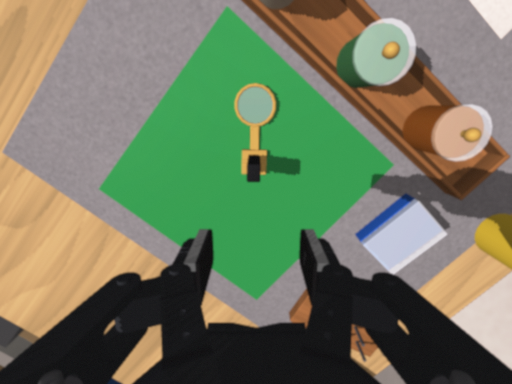

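The wrist view shows the lens at (256,104), the foot at (255,162) and the black grip at (254,168), with the sight almost in line with the tool. I'll measure precisely.

```bash
cat > tri.py <<'E'
from h import *
def tri(rs):
    A=np.zeros((3,3));b=np.zeros(3)
    for o,r in rs:
        r=r/np.linalg.norm(r);M=np.eye(3)-np.outer(r,r);A+=M;b+=M@o
    return np.linalg.solve(A,b)
E
cat > m3.py <<'E'
from tri import *
s=sense();T=R.from_quat(s["tool_rot"]).as_matrix();t=s["tcp_pos"]
z=np.load("w1.npz");im,d,K,E=[z[k] for k in("im","d","K","E")];W=cloud(d,K,E)
hsv=cv2.cvtColor(im,cv2.COLOR_RGB2HSV); H,S,V=[hsv[...,i].astype(int) for i in range(3)]
roi=np.zeros(H.shape,bool);roi[75:190,225:285]=1
m=roi&(H>10)&(H<32)&(S>90)
v,u=np.nonzero(m);up=v<130
(c,r)=cv2.minEnclosingCircle(np.stack([u[up&(v<122)],v[up&(v<122)]],1).astype(np.float32)); L=onz(*c,.008,K,E);print("lens",c,r,L.round(4))
ft=v>148;fu=(u[ft].min()+u[ft].max())/2
print("foot px",u[ft].min(),u[ft].max(),v[ft].min(),v[ft].max()); F=onz(fu,162,.008,K,E);print("foot",F.round(4))
am=(v>128)&(v<147); A=onz(u[am].mean(),v[am].mean(),.006,K,E);print("arm",A.round(4))
g=roi&(V<60); top=g&(W[...,2]>.062);vv,uu=np.nonzero(top);print("grip top",uu.mean(),vv.mean(),W[top].mean(0).round(4),"size",W[top].min(0).round(4),W[top].max(0).round(4))
zs=np.load("scene0.npz");
print("tri lens",tri([ray(*c,K,E),ray(174.86,265.44,zs["K"],zs["E"])]).round(4))
zs2=np.load("side0.npz");print("tri lens side",tri([ray(*c,K,E),ray(333.24,162.2,zs2["K"],zs2["E"])]).round(4))
print("tri grip top",tri([ray(uu.mean(),vv.mean(),K,E),ray(172.77,285.02,zs["K"],zs["E"]),ray(328.1,132.8,zs2["K"],zs2["E"])]).round(4))
G=W[top].mean(0);
for n,a in(("foot",F),("arm",A),("grip",G)): print(n,"ang",np.degrees(np.arctan2(*(a-L)[[1,0]])).round(1),np.linalg.norm((a-L)[:2]).round(4))
print("tool x ang",np.degrees(np.arctan2(T[1,0],T[0,0])))
ux=(G-L)[:2];ux/=np.linalg.norm(ux);tgt=L[:2]+.075*ux
for q in(tgt,G[:2]):print("target",q.round(4),"tool delta mm",(T.T@np.r_[q-t[:2],.039-t[2]]*1000).round(1))
E
python3 m3.py
```

```text
lens (255.029296875, 104.21977996826172) 21.244823455810547 [ 0.4689 -0.2043  0.008 ]
foot px 242 266 149 174
foot [ 0.517  -0.2634  0.008 ]
arm [ 0.4955 -0.2376  0.006 ]
grip top 253.30697674418604 170.87441860465117 [ 0.5148 -0.2614  0.0717] size [ 0.4693 -0.2738  0.0622] [ 0.5261 -0.2027  0.3749]
tri lens [ 0.469  -0.2041  0.0019]
tri lens side [ 0.4701 -0.2039  0.01  ]
tri grip top [ 0.5179 -0.2632  0.0633]
foot ang -50.9 0.0761
arm ang -51.3 0.0426
grip ang -51.2 0.0733
tool x ang 130.44545846401067
target [ 0.5159 -0.2628] tool delta mm [  1.   -2.8 192.5]
target [ 0.5148 -0.2614] tool delta mm [  2.8  -2.8 192.5]
```

```bash
python3 -m handwheel '[[[0.05,-0.1,0.2,0.24],[0,0,0.75,0],[0,0,0.75,0],[0,0,0.75,0],[0,0,0.75,0],[0,0,0.75,0],[0,0,0.75,0],[0,0,0.75,0],[0,0,0.75,0],[0,0,0.75,0],[0,0,0.75,0],[0,0,0,0]]]' 50 && python3 -m handwheel '[[[0,0,0,0],[0,0,0,0],[0,0,0,0],[0,0,0,0],[0,0,0,0],[0,0,0,0]]]' 0 60
```

```text
t: 6.7
tcp_pos: [0.5148, -0.2628, 0.0372]
tool_rot: [0.434, 0.901, 0.0, -0.002]
force: [-0.2, -0.3, -0.4]
finger_gap: 0.582
gripper_force: 0.0
t: 7.45
tcp_pos: [0.5165, -0.2642, 0.0397]
tool_rot: [0.433, 0.901, -0.0, 0.001]
force: [0.6, 0.3, 6.6]
finger_gap: 0.181
gripper_force: 59.4
```

```bash
python3 -m handwheel '[[[0,0,-0.4,0],[0,0,-0.6,0],[0,0,-0.9,0],[0,0,-0.9,0],[0,0,-0.9,0],[0,0,-0.9,0],[0,0,-0.9,0],[0,0,-0.9,0],[0,0,-0.6,0],[0,0,0,0]]]' && python3 -m handwheel '[[[0.4,0.13,0,0],[0.8,0.27,0,0],[0.8,0.27,0,0],[0.8,0.27,0,0],[0.8,0.27,0,0],[0.8,0.27,0,0],[0.8,0.27,0,0],[0.8,0.27,0,0],[0.8,0.27,0,0],[0.8,0.27,0,0],[0.8,0.27,0,0],[0.8,0.27,0,0],[0.5,0.13,0,0],[0,0,0,0],[0,0,0,0]]]' 
python3 - <<'E'
from h import *
im,d,K,E,p=shot("wrist"); np.savez("w2.npz",im=im,d=d,K=K,E=E); cv2.imwrite("pics/w2.png",im[:,:,::-1])
E
```

```text
t: 8.7
tcp_pos: [0.5163, -0.2641, 0.2152]
tool_rot: [0.433, 0.901, -0.0, 0.001]
force: [0.3, 1.1, -1.5]
finger_gap: 0.178
gripper_force: 58.5
t: 10.58
tcp_pos: [0.428, -0.0244, 0.214]
tool_rot: [0.433, 0.901, -0.0, 0.001]
force: [-0.4, -0.5, -1.0]
finger_gap: 0.177
gripper_force: 58.5
```

View pics/w2.png

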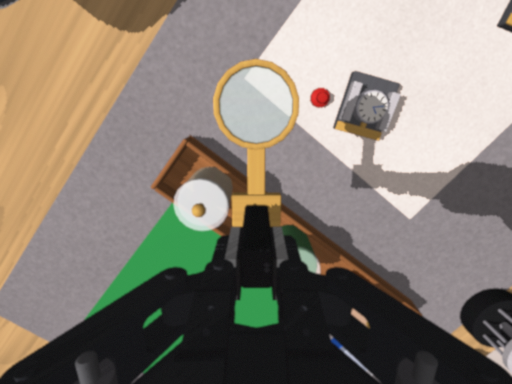

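The wrist view shows the held sight, with its lens at (256,104). The red marker is at (320,98), and the target watch's dial is at (375,106) with its brass strip at (360,131). Everything matches the description, so I'll measure the dial, the strip and the held lens.

```bash
cat > m4.py <<'E'
import sys
from tri import *
def main(f,cx,cy,out):
    z=np.load(f);im,d,K,E=[z[k] for k in("im","d","K","E")];W=cloud(d,K,E)
    hsv=cv2.cvtColor(im,cv2.COLOR_RGB2HSV); H,S,V=[hsv[...,i].astype(int) for i in range(3)]
    X,Y,Z=W[...,0],W[...,1],W[...,2]
    roi=np.zeros(H.shape,bool);roi[max(cy-45,0):cy+45,cx-45:cx+45]=1
    h=roi&(Z>.009)&(Z<.045)&~(((H<8)|(H>172))&(S>120))&(np.hypot(X-.489,Y-.119)<.05)
    rect=cv2.minAreaRect(W[h][:,:2].astype(np.float32));print("base rect",np.round(rect[0],4),np.round(rect[1],4),rect[2])
    st=roi&(H>10)&(H<32)&(S>100)&(Z>.007)&(Z<.02)&(np.hypot(X-.489,Y-.119)<.05);v,u=np.nonzero(st);P=np.array([onz(a,b,.014,K,E) for a,b in zip(u,v)])
    w,vv=np.linalg.eigh(np.cov(P[:,:2].T));e=vv[:,1];print("strip",P.mean(0).round(4),"perp angle",np.degrees(np.arctan2(-e[0],e[1]))%180-180,np.sqrt(w))
    g=cv2.resize(cv2.cvtColor(im,cv2.COLOR_RGB2GRAY)[cy-30:cy+30,cx-30:cx+30],None,fx=8,fy=8,interpolation=cv2.INTER_CUBIC)
    c=cv2.HoughCircles(cv2.GaussianBlur(g,(0,0),3),cv2.HOUGH_GRADIENT,1,30,param1=80,param2=20,minRadius=85,maxRadius=150)
    o=cv2.resize(im[cy-30:cy+30,cx-30:cx+30],None,fx=8,fy=8,interpolation=cv2.INTER_CUBIC)
    if c is not None:
        for k,(a,b,r) in enumerate(c[0][:3]):
            pu,pv=cx-30+(a-3.5)/8,cy-30+(b-3.5)/8
            D=onz(pu,pv,.0305,K,E);print("circle",round(pu,2),round(pv,2),"r mm",r/8*(d[int(pv),int(pu)])/K[0,0]*1000,D.round(4),"depth pt",W[int(round(pv)),int(round(pu))].round(4))
            if k==0:cv2.circle(o,(int(a),int(b)),int(r),(255,0,0),1)
    cv2.imwrite(out,o[:,:,::-1])
if __name__=="__main__":main(sys.argv[1],int(sys.argv[2]),int(sys.argv[3]),sys.argv[4])
E
cat > sg.py <<'E'
from tri import *
def sg(f):
    z=np.load(f);im,d,K,E=[z[k] for k in("im","d","K","E")];s=sense();H4=np.array(camera_params("wrist")["hand_eye"])
    hsv=cv2.cvtColor(im,cv2.COLOR_RGB2HSV); H,S,V=[hsv[...,i].astype(int) for i in range(3)]
    C=cloud(d,K,H4) # tool frame
    m=(H>8)&(H<34)&(S>90)&(d<.25)&(d>.1);m[230:]=0;m[:,:205]=0;m[:,310:]=0
    v,u=np.nonzero(m);k=v<148-5
    c=cv2.fitEllipse(cv2.convexHull(np.stack([u[k],v[k]],1).astype(np.int32)))
    zr=np.median(C[m&(np.arange(384)[:,None]<143)][:,2]);o,r=ray(*c[0],K,H4);L=o+r*(zr-o[2])/r[2]
    ft=m&(np.arange(384)[:,None]>200)&(np.arange(384)[:,None]<222);ar=m&(np.arange(384)[:,None]>152)&(np.arange(384)[:,None]<190)
    print("ell",c,"lens tool",L.round(4),"arm",C[ar].mean(0).round(4),"foot",C[ft].mean(0).round(4),"z front/back ring",[np.median(C[m&(np.arange(384)[:,None]//15==q)][:,2]).round(4) for q in(4,5,6,7,8,9)])
    a=C[ar].mean(0);print("sight x ang in tool (deg, vs -x)",np.degrees(np.arctan2(*( (a-L)[[1,0]]*[1,-1]))))
    P=C[m&(np.arange(384)[:,None]<222)];A=np.c_[P[:,:2],np.ones(len(P))];print("plane slope",np.linalg.lstsq(A,P[:,2],rcond=None)[0].round(4),len(P))
    return L
if __name__=="__main__":
    import sys;sg(sys.argv[1])
E
python3 m4.py w2.npz 372 106 pics/d2.png; python3 sg.py w2.npz
```

```text
base rect [0.4865 0.1168] [0.0585 0.07  ] 24.28830337524414
strip [0.4992 0.0905 0.014 ] perp angle -65.81981838529889 [0.00308708 0.01689825]
ell ((255.41038513183594, 103.58084869384766), (85.75418090820312, 89.51811218261719), 177.97012329101562) lens tool [0.0769 0.0001 0.0309] arm [0.0337 0.0001 0.0328] foot [ 0.0076 -0.0001  0.0292] z front/back ring [np.float64(0.0309), np.float64(0.0309), np.float64(0.031), np.float64(0.0308), np.float64(0.0309), np.float64(0.0309)]
sight x ang in tool (deg, vs -x) -0.006326605394245888
plane slope [ 0.0042 -0.0003  0.0309] 3461
```

View pics/d2.png

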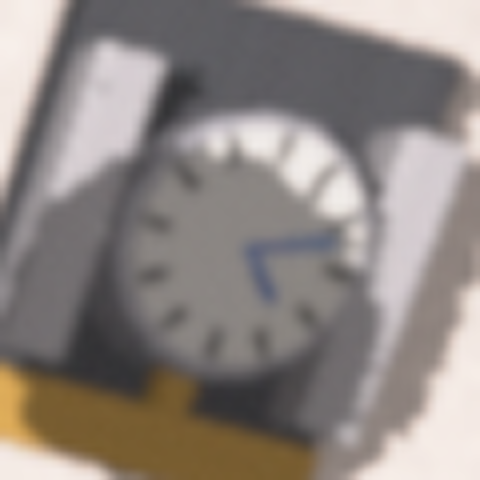

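The crop shows the dial centred near (249,244), with the hands' pivot at (252,247). The brass crown points down at (175,395), towards the strip. The sight hangs level and in line with the tool, so I'll compute the last move.

```bash
cat > go.py <<'E'
from h import *
z=np.load("w2.npz");K,E=z["K"],z["E"];zs=np.load("scene0.npz")
for a,b in((249,244),(252,247)):print("dial",onz(342+(a-3.5)/8,76+(b-3.5)/8,.031,K,E).round(4))
D=np.array([.4865,.1168]);s=sense();T=R.from_quat(s["tool_rot"]).as_matrix()
th=np.radians(114.2);G=D-.0769*np.array([np.cos(th),np.sin(th)])
print("goal",G,"yaw",np.degrees(np.arctan2(T[1,0],T[0,0])),"units",T.T@np.r_[G-s["tcp_pos"][:2],.0815-s["tcp_pos"][2]]/.025)
c,sn=np.cos(th),np.sin(th);F=np.array([[c,sn,0],[sn,-c,0],[0,0,-1]])
print("after turn units",F.T@np.r_[G-s["tcp_pos"][:2],.0815-s["tcp_pos"][2]]/.025,s["q"])
E
python3 go.py
```

```text
dial [0.4876 0.1177 0.031 ]
dial [0.4882 0.1177 0.031 ]
goal [0.51802308 0.04665796] yaw 128.61974129789434 units [-0.01659782  4.58485669  5.29912537]
after turn units [1.12122492 4.44792835 5.29723552] [-3.18867375e-01  2.92276772e-01  1.92337918e+00 -2.35466967e-04
  9.24901405e-01 -9.92767581e-01]
```

```bash
python3 -m handwheel '[[[0,0,0,0.8],[0,0,0,0.8],[0,0,0,0.8],[0,0,0,0],[0.1,0.4,0,0],[0.18,0.72,0,0],[0.18,0.72,0,0],[0.18,0.72,0,0],[0.18,0.72,0,0],[0.18,0.72,0,0],[0.12,0.48,0,0],[0,0,0,0],[0,0,0.5,0],[0,0,0.5,0],[0,0,0.5,0],[0,0,0.5,0],[0,0,0.5,0],[0,0,0.5,0],[0,0,0.4,0],[0,0,0,0]]]' && python3 -m handwheel '[[[0,0,0,0],[0,0,0,0]]]'
python3 - <<'E'
from h import *
im,d,K,E,p=shot("wrist"); np.savez("w3.npz",im=im,d=d,K=K,E=E)
a,_,Ka,Ea,_=shot("scene"); b,_,Kb,Eb,_=shot("side")
np.savez("s3.npz",a=a,b=b)
T=E@np.linalg.inv(np.array(p["hand_eye"]));L=T@np.array([.0769,.0001,.0309,1]);
c=lambda i,x,y,w,h,s:cv2.resize(i[y:y+h,x:x+w],None,fx=s,fy=s,interpolation=cv2.INTER_CUBIC)
print("lens",L[:3],"yaw",np.degrees(np.arctan2(T[1,0],T[0,0])))
o=np.vstack([c(im,156,30,200,150,4)[:300] if 0 else np.hstack([c(im,156,30,200,150,2),c(a,190,130,100,75,4)]),np.hstack([c(b,230,170,100,75,4),c(im,0,0,512,384,.78)[:300,:400]])])
cv2.imwrite("pics/e.png",o[:,:,::-1])
E
```

```text
t: 13.12
tcp_pos: [0.5175, 0.0477, 0.1279]
tool_rot: [0.543, 0.84, -0.0, -0.001]
force: [-0.3, -0.8, -1.1]
finger_gap: 0.175
gripper_force: 58.6
t: 13.38
tcp_pos: [0.5185, 0.0476, 0.1293]
tool_rot: [0.543, 0.84, 0.0, 0.001]
force: [-0.0, -0.2, -1.0]
finger_gap: 0.18
gripper_force: 58.6
lens [0.4870199  0.11771998 0.09835295] yaw 114.25096495108657Traceback (most recent call last):
  File "<stdin>", line 8, in <module>
    return _nx.concatenate(arrs, 0, dtype=dtype, casting=casting)
           ~~~~~~~~~~~~~~~^^^^^^^^^^^^^^^^^^^^^^^^^^^^^^^^^^^^^^^
ValueError: all the input array dimensions except for the concatenation axis must match exactly, but along dimension 1, the array at index 0 has size 800 and the array at index 1 has size 799
```

```bash
python3 - <<'E'
from h import *
im=np.load("w3.npz")["im"];z=np.load("s3.npz");a,b=z["a"],z["b"]
c=lambda i,x,y,w,h,s:cv2.resize(i[y:y+h,x:x+w],None,fx=s,fy=s,interpolation=cv2.INTER_CUBIC)
o=np.vstack([np.hstack([c(im,156,30,200,150,2),c(a,190,130,100,75,4)]),np.hstack([c(b,230,170,100,75,4),c(im,206,55,100,75,4)])])
cv2.imwrite("pics/e.png",o[:,:,::-1])
E
python3 sg.py w3.npz
```

```text
ell ((255.65786743164062, 103.52133178710938), (85.81761932373047, 89.5127182006836), 4.296433448791504) lens tool [0.077  0.0002 0.0309] arm [0.0338 0.0004 0.0328] foot [ 0.0077 -0.0002  0.0291] z front/back ring [np.float64(0.031), np.float64(0.031), np.float64(0.0309), np.float64(0.031), np.float64(0.0309), np.float64(0.031)]
sight x ang in tool (deg, vs -x) 0.1872947929598573
plane slope [0.0105 0.0155 0.0306] 3390
```

View pics/e.png

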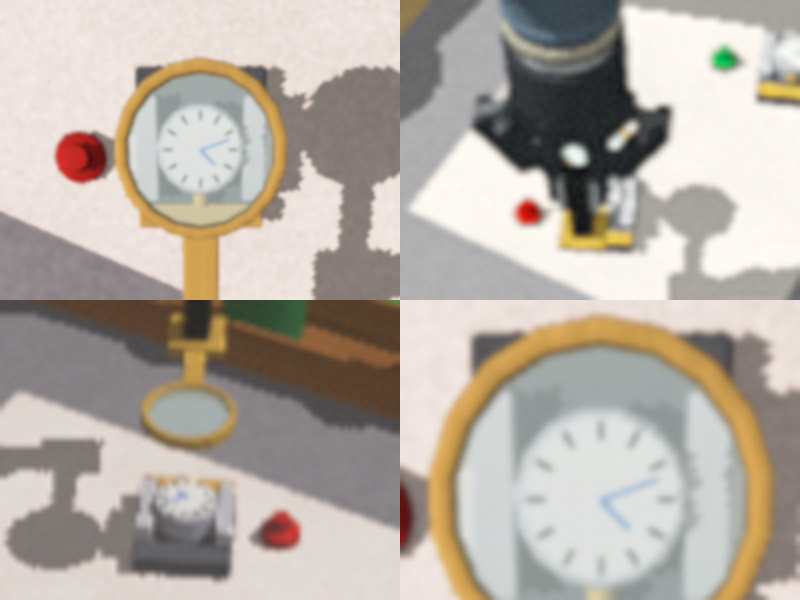

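The lens frames the dial concentrically: lens centre (200,147), dial centre (200,149), crown under the arm. The red marker stands clear at (80,157). Now down.

```bash
python3 -m handwheel '[[[-0.02,0,0.3,0],[0,0,0.3,0],[0,0,0.3,0],[0,0,0.3,0],[0,0,0.3,0],[0,0,0.2,0],[0,0,0.15,0],[0,0,0.05,0],[0,0,0,0],[0,0,0,0],[0,0,0,0],[0,0,0,0]]]'
python3 - <<'E'
from h import *
s=sense();im,d,K,E,p=shot("wrist"); np.savez("w4.npz",im=im,d=d,K=K,E=E)
b=shot("side")[0]
T=E@np.linalg.inv(np.array(p["hand_eye"]));print((T@np.array([.0769,.0001,.0389,1]))[:3],np.abs(s["qd"]).max(),s["force"])
c=lambda i,x,y,w,h,s:cv2.resize(i[y:y+h,x:x+w],None,fx=s,fy=s,interpolation=cv2.INTER_CUBIC)
cv2.imwrite("pics/f.png",np.hstack([c(im,206,55,100,75,4),c(b,230,170,100,75,4)])[:,:,::-1])
E
python3 sg.py w4.npz
```

```text
t: 15.02
tcp_pos: [0.5184, 0.0471, 0.0814]
tool_rot: [0.543, 0.84, 0.0, 0.0]
force: [-0.8, -0.5, -0.6]
finger_gap: 0.175
gripper_force: 58.6
[0.48687633 0.11728316 0.04252874] 0.0018203265604887164 [-0.83583728 -0.47354685 -0.58703208]
ell ((256.0301208496094, 111.09622192382812), (88.011962890625, 107.47388458251953), 179.23744201660156) lens tool [0.0726 0.0004 0.0311] arm [0.0339 0.0004 0.0328] foot [0.0077 0.0001 0.0292] z front/back ring [np.float64(0.031), np.float64(0.031), np.float64(0.0309), np.float64(0.0309), np.float64(0.0311), np.float64(0.0639)]
sight x ang in tool (deg, vs -x) -0.07769848533171025
plane slope [0.0101 0.0615 0.0353] 3984
```

View pics/f.png

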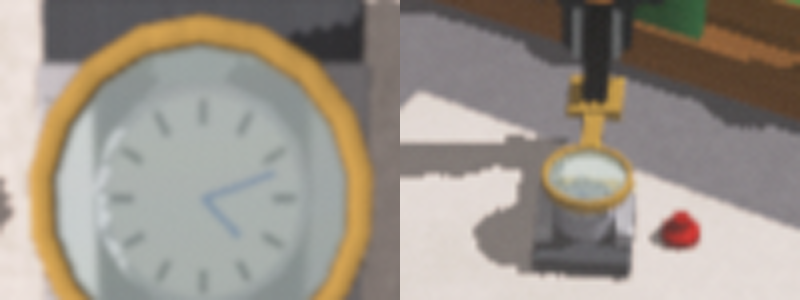

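The dial's pivot is at (204,198) and the ring centre at about (201,194), an offset of about 1 mm or less. The sight hangs level, still and clear, about 11 mm above the glass.

```bash
python3 -c "from station import sign_off;print(sign_off())"
```

```text
the job is handed in; nothing more can be done
None
```

I handed in the job with the sight held level and still about 11 mm above the glass of the red-marked watch; the lens is within about 1 mm of the dial centre and the arm lies along the crown (about 15 s of the 42 s used; no verdict was shown).

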